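Change sample cards and hold the next one up for inspection

TASK

The sample card with the blue tab has been measured: draw it out of the blue mount, slide it fully home in the slot of the empty white stand and let go of it. Then draw the card with the orange tab out of its stand and tip it back to a 45 degree slant, so that its window face looks up and its tab end stays the higher, with its lower edge at least 15 cm above the bench. Finish while still holding it there, raised and still in the gripper, and leave the grey-tabbed card and the other things on the bench undisturbed.

Things in the scene. Friction and masses are not known exactly. Their poses are not given: they have to be found in the camera images.
- blue_card: Aluminium sample card, loose, 55-115 g: plate 4 x 70 x 90 mm (x, y, z), blue tab on top 10 x 34 x 28 mm, 116 mm tall in all. Origin: middle of its lower edge; z up through the tab; x is the normal of its window face (white disc in black ring; other face plain), at first away from the robot within 0.45 rad. Stands at first in the blue mount on its slot floor.
- orange_card: Aluminium sample card, loose, 55-115 g: plate 4 x 70 x 90 mm (x, y, z), orange tab on top 10 x 34 x 28 mm, 116 mm tall in all. Origin: middle of its lower edge; z up through the tab; x is the normal of its window face (white disc in black ring; other face plain), at first away from the robot within 0.45 rad. Stands at first in a white stand. Slanted: x axis 45 degrees up.
- grey_card: Aluminium sample card, loose, 55-115 g: plate 4 x 70 x 90 mm (x, y, z), grey tab on top 10 x 34 x 28 mm, 116 mm tall in all. Origin: middle of its lower edge; z up through the tab; x is the normal of its window face (white disc in black ring; other face plain), at first away from the robot within 0.45 rad. Bystander in the third white stand.
- mount: Blue mount, holds the blue card at first. Fixed block 60 x 100 x 36 mm (x, y, z), origin at the centre of its underside. A slot in its top runs along its y: 7 mm wide, 76 long, 30 deep (floor 6 mm above the bench), 2.5 mm chamfer. Yawed up to 0.45 rad. The four holders stand in a row across the bench, any order, about 160 mm apart.
- stand_free: White stand, empty at first. Fixed block 60 x 100 x 36 mm (x, y, z), origin at the centre of its underside. A slot in its top runs along its y: 7 mm wide, 76 long, 30 deep (floor 6 mm above the bench), 2.5 mm chamfer. Yawed up to 0.45 rad. The four holders stand in a row across the bench, any order, about 160 mm apart.
- stand_orange: White stand with the orange card. Fixed block 60 x 100 x 36 mm (x, y, z), origin at the centre of its underside. A slot in its top runs along its y: 7 mm wide, 76 long, 30 deep (floor 6 mm above the bench), 2.5 mm chamfer. Yawed up to 0.45 rad. The four holders stand in a row across the bench, any order, about 160 mm apart.
- bottle: Bystander: clear closed water bottle with green label, 62 mm across, 190 mm tall, standing on the bench to the left of the holders. Origin: centre of its underside.
- jar: Bystander: small jar with black lid, 56 mm across, 60 mm tall, standing on the bench to the right of the holders. Origin: centre of its underside.
- screwdriver: Bystander: yellow-handled screwdriver lying on the bench beyond the holders, roughly across the robot's view (along y).
Mind the look-alikes: they are no part of the job. What is shaped like the blue_card but purple is not meant. What is shaped like the stand_orange but green is not meant.

How it is judged:
On the way, in this order (a step that is already met when the one before it is completed fails the run):
1. the blue card stands fully home in the slot of the empty white stand, let go (z of blue_card in the frame of stand_free below 0.011 m and horizontal distance between blue_card and stand_free below 0.01 m and angle between blue_card's own z axis and vertical below 0.17 rad and contact force between the fingers and blue_card below 0.3 N and linear speed of blue_card below 0.03 m/s), for 0.2 s.
2. the orange card is drawn clear of its stand in the gripper (height (world z) of orange_card above 0.05 m and contact force between the fingers and orange_card above 0.5 N), for 0.1 s.
At the end, for the whole second after the job is handed in: Blue card in the free stand: lower edge within 5 mm of the slot floor, within 10 mm of centre, 10 degrees of upright, let go, at rest. Orange card held still by the fingers alone, lower edge over 150 mm up, window face up at 45 +/- 13 degrees, tab end higher (within 60 degrees of vertical) (all of step 1 and height (world z) of orange_card above 0.15 m and angle between orange_card's own x axis and vertical between 0.55 and 1.02 rad and angle between orange_card's own z axis and vertical below 1.05 rad and contact force between the fingers and orange_card above 1 N and linear speed of orange_card below 0.03 m/s and angular speed of orange_card below 0.15 rad/s and contact force between orange_card and stand_orange below 0.2 N and contact force between orange_card and stand_free below 0.2 N and contact force between orange_card and blue_card below 0.2 N and contact force between orange_card and grey_card below 0.2 N and contact force between orange_card and bottle below 0.2 N); the arm keeps its last pose, push and grip.
It fails at once if the grey card is pulled out, shifted over 25 mm or knocked over (distance of grey_card from where it was at the start of the episode above 0.025 m or angle between grey_card's own z axis and vertical above 0.35 rad).
It fails at once if the bottle is shifted over 25 mm or tipped (distance of bottle from where it was at the start of the episode above 0.025 m or angle between bottle's own z axis and vertical above 0.35 rad).
It fails at once if the jar is shifted over 25 mm or tipped (distance of jar from where it was at the start of the episode above 0.025 m or angle between jar's own z axis and vertical above 0.35 rad).
It fails at once if the screwdriver is shifted over 25 mm (distance of screwdriver from where it was at the start of the episode above 0.025 m).
It also fails if it takes over 58 s, if anything falls off the work surface, if the arm or the gripper's body presses on something with over 40 N, if the wrist force passes 120 N, or if a joint passes its speed limit or range.

ROBOT

A 7-joint arm with a two-finger parallel gripper is mounted at the origin on the work surface. World frame = base frame: x ahead of the robot, y to its left, z up, the work surface at z = 0. Lengths are in m, angles in rad, forces in N, time in s.
With the tool pointing down it reaches from about 0.35 to 0.9 m from the base axis. Payload 8.1 kg.
Tool frame: the origin (TCP) lies midway between the tips of the shut fingers; the grasp point (between the pads) lies 19 mm behind it; z points along the fingers, y is the line along which they close (so a half turn about z gives the same grasp; the last joint's range is limited). The gripper opens to 92 mm and grips with 3 to 60 N. Pads are 19 mm wide; open, the fingers measure 130 mm over their backs; the gripper's body (75 mm by 190 mm) begins 47 mm behind the grasp point.
Start: joints at [-1.317, 0.434, 0.025, 1.573, -0.012, 1.134, -0.075], TCP at [0.218, 0.586, 0.227] pointing down, gripper open.
Joint ranges: [-2.62, 2.62], [-0.44, 2.09], [-1.27, 1.32], [0.08, 2.57], [-1.32, 4.46], [0.12, 2], [-2.74, 2.74]. Speed limits (rad/s): [2.22, 2.22, 3.01, 3.01, 3.14, 3.14, 3.14].

INTERFACE

Orientations are given as a unit quaternion [w, x, y, z].
In Python, from cell import status, cams, ctrl gives the robot as it stands.
- The arm moves only by the shell command python3 -m inch 'ROWS' [OPENING]. ROWS is JSON, a list of rows, each a list of 4 numbers: the shift along the world's x, y, z each as a share of 1000 mm, from -1 to 1, then the turn about the world's z as a share of 30 degrees, from -1 to 1. A call has 1 to 20 rows; each row is the pose to reach, as a shift and turn from the pose commanded when the call began; what a row does not reach only later rows make up. A row lasts 1/10 s, in which the tool goes at most 50 mm and 8.59 degrees, less where a joint would pass 70% of its speed; a pose out of reach is approached as far as the arm can. A call with a number of a shift or a turn outside -1 to 1 is refused whole. A call with a gripper value outside its range is refused whole. OPENING is the opening, from -1 (shut) to 1 (fully open), set as the call begins (- or left out, the last holds). The fingers move at their own pace and stop on an object; the grip force is fixed at half the most. Time passes only in rows, so rows that repeat a pose let the fingers close. It gives the time, the measured TCP pose, the force, the opening and the grip force at its end, in the units of the state.
- status.observe(): the state, without advancing time (a new reading comes with each control period).
- cams.read_camera(name): name is "scene" or "top" or "wrist"; returns the picture (400x640x3 uint8, red, green, blue); there is no depth.
- cams.get_calibration(name): a dict with "camera_matrix" (3x3 intrinsics, pixels), "k1" (the pictures are not rectified: a ray, as slopes to the right and down, at radius r is drawn at 1 + k1 r^2 times it, then the intrinsics apply), "world_from_camera" (4x4, takes a point from camera to world coordinates); the wrist camera has in their place "T_tool_cam" (4x4, takes a point from camera to tool coordinates, whose origin is the TCP and whose axes are the flange's). Camera axes: x right, y down, z forward; pixel columns grow to the right and rows downward; lengths in m; the calibration is good to about 2 mm. A picture is of the moment at which its call begins: read the wrist's pose just before it. get_calibration takes no time and is no camera call.
- ctrl.close_job(): hands the job in; it is judged then, once.
The state is a dict: "t": time; "joint_pos": joint angles; "qvel": joint speeds; "tau": joint torques, N m; "eef_pos": TCP position; "ee_rot": TCP orientation; "ft_force": force on the tool from outside, world axes, zero at the start; "wrist_torque": the same for the moment, N m; "gripper_width": finger opening in m; "grasp_force": force on a finger pad.
Only numpy, scipy, OpenCV 4.12 (cv2) and the standard library are available. Lean on these libraries where they do the work, as an engineer would, in place of code of your own. Each camera call takes 0.05 s, during which the arm holds its last target. There are 200 camera calls.

## Working session

There is one attempt and no reset: what is moved stays moved. The work goes in short steps, Python scripts to look and compute and a shell command to move; the robot and the scene stay as the last step left them, time stands still between calls to the robot, and variables do not carry over. Pictures are saved under pics/ and viewed, at most 10 in all, crops included, and the job is handed in when it is done.

```bash
ls; mkdir -p pics; python3 - <<'E'
from cell import status,cams
import cv2,json,numpy as np
np.set_printoptions(precision=4,suppress=True)
for n in("scene","top"):
    cv2.imwrite(f"pics/{n}0.png",cams.read_camera(n)[:,:,::-1]); print(n,cams.get_calibration(n))
print(cams.get_calibration("wrist")); print(status.observe())
E
```

```text
pics
scene {'camera_matrix': array([[520.1784,   0.    , 317.5006],
       [  0.    , 520.1784, 205.835 ],
       [  0.    ,   0.    ,   1.    ]]), 'k1': -0.15885137485661577, 'world_from_camera': array([[ 0.3116,  0.6888, -0.6546,  1.538 ],
       [ 0.9502, -0.2287,  0.2118, -0.3215],
       [-0.0038, -0.688 , -0.7257,  1.0709],
       [ 0.    ,  0.    ,  0.    ,  1.    ]])}
top {'camera_matrix': array([[511.425 ,   0.    , 316.7158],
       [  0.    , 511.425 , 201.4668],
       [  0.    ,   0.    ,   1.    ]]), 'k1': -0.012513141854537857, 'world_from_camera': array([[ 0.0237, -0.9807,  0.1943,  0.2816],
       [-0.9997, -0.021 ,  0.0158, -0.0105],
       [-0.0114, -0.1946, -0.9808,  1.7761],
       [ 0.    ,  0.    ,  0.    ,  1.    ]])}
{'camera_matrix': array([[283.2467,   0.    , 317.0326],
       [  0.    , 283.2467, 200.4885],
       [  0.    ,   0.    ,   1.    ]]), 'k1': 0.009161816394693307, 'T_tool_cam': array([[ 0.    , -0.9641, -0.2655,  0.0717],
       [ 1.    ,  0.0001, -0.0004,  0.0005],
       [ 0.0004, -0.2655,  0.9641, -0.1578],
       [ 0.    ,  0.    ,  0.    ,  1.    ]])}
{'t': 0.1, 'joint_pos': array([-1.3166,  0.4351,  0.025 ,  1.574 , -0.0116,  1.134 , -0.0751]), 'qvel': array([ 0.0015, -0.0003, -0.0003, -0.0015,  0.0014, -0.0001, -0.0006]), 'tau': array([  0.0022, -66.9125,   0.9873, -31.5141,  -0.0606,   0.0373,
         0.    ]), 'eef_pos': array([0.2182, 0.5852, 0.2261]), 'ee_rot': array([-0.0001,  0.1775,  0.9841, -0.0007]), 'ft_force': array([ 0.4287, -0.5919,  0.5821]), 'wrist_torque': array([-0.0026,  0.0025, -0.0019]), 'grasp_force': 0.0, 'gripper_width': 0.09204145172651501}
```

View pics/scene0.png

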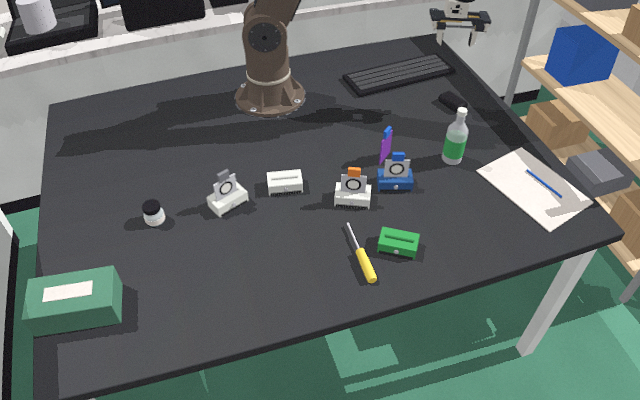

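View pics/top0.png

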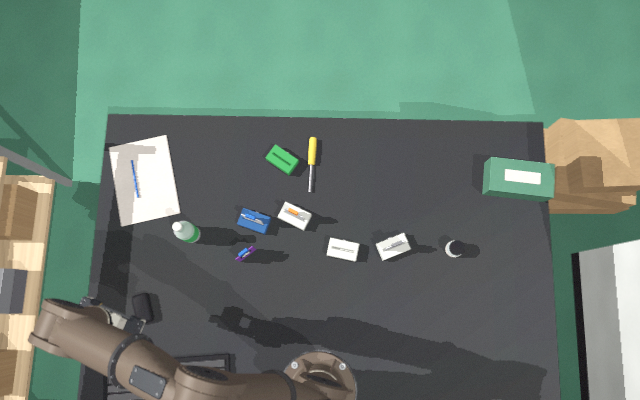

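```bash
cat > h.py <<'E'
import numpy as np,cv2
from cell import status,cams
from scipy.spatial.transform import Rotation as R
np.set_printoptions(precision=4,suppress=True)
def cal(n,o=None):
    c=cams.get_calibration(n)
    if n!="wrist": T=c["world_from_camera"]
    else:
        q=o["ee_rot"]; W=np.eye(4); W[:3,:3]=R.from_quat([q[1],q[2],q[3],q[0]]).as_matrix(); W[:3,3]=o["eef_pos"]; T=W@c["T_tool_cam"]
    return c["camera_matrix"],c["k1"],T
def back(px,z,n,o=None):
    K,k,T=cal(n,o); px=np.atleast_2d(px).astype(float)
    d=np.c_[(px[:,0]-K[0,2])/K[0,0],(px[:,1]-K[1,2])/K[1,1]]; u=d.copy()
    for _ in range(20): u=d/(1+k*(u**2).sum(1,keepdims=True))
    r=np.c_[u,np.ones(len(u))]@T[:3,:3].T
    return T[:3,3]+r*((z-T[2,3])/r[:,2])[:,None]
def snap(name,n="wrist"):
    o=status.observe(); im=cams.read_camera(n); cv2.imwrite(f"pics/{name}.png",im[:,:,::-1])
    np.savez(f"pics/{name}.npz",im=im,q=o["ee_rot"],p=o["eef_pos"]); return o,im
def load(name):
    d=np.load(f"pics/{name}.npz"); return dict(ee_rot=d["q"],eef_pos=d["p"]),d["im"]
E
python3 - <<'E'
from h import *
for a,p,z in[("mount",(253,220),.036),("orange",(294,215),.036),("free",(343,249),.036),("grey",(393,246),.036),("purple",(245,254),.06),("bottle",(186,232),.1),("jar",(454,248),.06),("green",(283,160),.036),("drv",(312,190),.01)]: print(a,back(p,z,"top")[0])
im=cv2.imread("pics/top0.png"); im=cv2.resize(im[140:280,160:480],None,fx=2.5,fy=4.2,interpolation=2)
o=status.observe();q=o["ee_rot"];print(R.from_quat([q[1],q[2],q[3],q[0]]).as_matrix())
E
```

```text
mount [0.5564 0.2359 0.036 ]
orange [0.577  0.0949 0.036 ]
free [ 0.4633 -0.0757  0.036 ]
grey [ 0.4773 -0.2458  0.036 ]
purple [0.4365 0.2539 0.06  ]
bottle [0.5012 0.4474 0.1   ]
jar [ 0.4724 -0.4468  0.06  ]
green [0.7729 0.1402 0.036 ]
drv [0.6724 0.0357 0.01  ]
[[-0.937   0.3493 -0.0003]
 [ 0.3493  0.937  -0.0013]
 [-0.0001 -0.0013 -1.    ]]
```

```bash
python3 -m inch '[[0,0,0.05,0],[0.04,-0.04,0.07,0.1],[0.34,-0.42,0.04,0.68],[0.34,-0.42,0.04,0.68],[0.34,-0.42,0.04,0.68],[0.34,-0.42,0.04,0.68],[0.34,-0.42,0.04,0.68],[0.34,-0.42,0.04,0.68],[0.34,-0.42,0.04,0.68],[0.34,-0.42,0.04,0.68],[0.34,-0.42,0.04,0.68],[0.34,-0.42,0.04,0.68],[0.34,-0.42,0.04,0.68],[0.34,-0.42,0.04,0.68],[0.34,-0.42,0.04,0.68],[0.34,-0.42,0.04,0.68]]'; python3 -c "
from h import *
snap('w1')"
```

```text
t: 1.7
eef_pos: [0.5575, 0.1673, 0.2667]
ee_rot: [-0.0, -0.001, 1.0, 0.0]
ft_force: [0.1, 0.5, -0.1]
gripper_width: 0.0916
grasp_force: 0.0
```

View pics/w1.png

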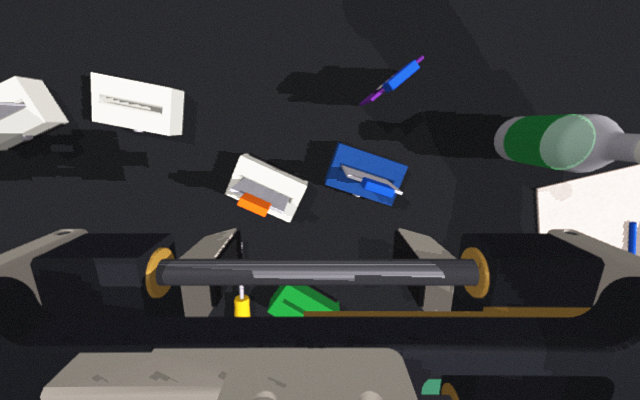

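```bash
python3 -c "
import cv2
im=cv2.imread('pics/w1.png')
a=cv2.resize(im[60:145,80:200],None,fx=5,fy=5,interpolation=2)
b=cv2.resize(im[135:230,215:415],None,fx=4,fy=4,interpolation=2)
import numpy as np
c=np.zeros((600,800,3),'u1')
a=cv2.resize(im[65:140,85:195],None,fx=3,fy=3,interpolation=2)
c[:225,:330]=a; c[225:225+375-0,:800]=cv2.resize(im[136:230,215:415],(800,376),interpolation=2)[:375]
cv2.imwrite('pics/c1.png',c)"
```

```text
(no output)
```

View pics/c1.png

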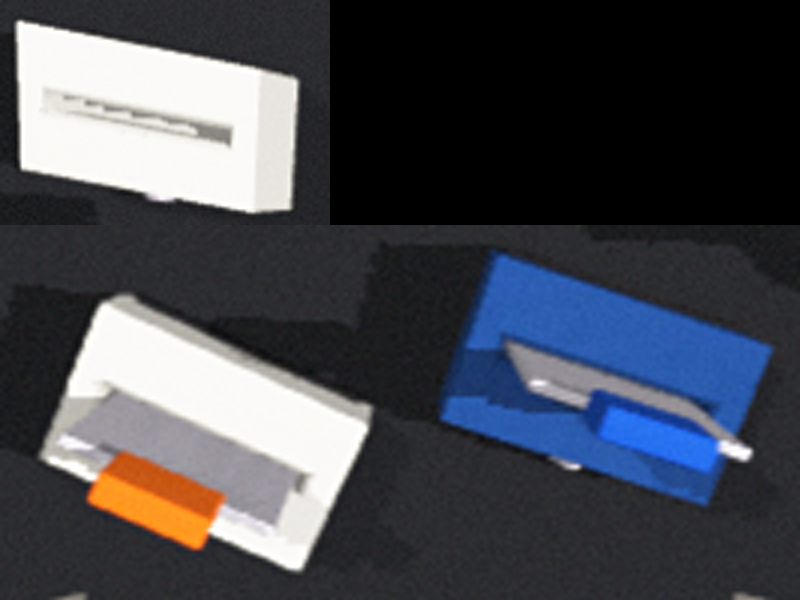

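```bash
cat > fit.py <<'E'
from h import *
def fit(px,o,z,L,W):
    P=back(px,z,"wrist",o)[:,:2]; c=P.mean(0)
    # order: TL,TR,BR,BL ; TL->TR long axis (+y-ish)
    a=(P[1]-P[0])+(P[2]-P[3]); b=(P[3]-P[0])+(P[2]-P[1])
    ty=np.degrees(np.arctan2(-a[0],a[1])); tx=np.degrees(np.arctan2(b[1],b[0]))
    print(c,"yaw long %.1f short %.1f"%(ty,tx),"L",np.linalg.norm(a)/2,"W",np.linalg.norm(b)/2)
E
python3 - <<'E'
from fit import *
o,_=load("w1")
A=lambda l:(np.array(l)+.5)/3-.5+[85,65]
B=lambda l:(np.array(l)-[0,225]+.5)/4-.5+[215,136]
fit(A([(18,22),(258,68),(253,213),(20,168)]),o,.036,0,0)
fit(B([(105,303),(370,412),(300,572),(42,458)]),o,.036,0,0)
fit(B([(493,250),(772,347),(708,504),(442,420)]),o,.036,0,0)
print("tabs");fit(B([(108,478),(222,508),(203,548),(90,497)]),o,.122,0,0)
fit(B([(605,405),(720,440),(714,470),(598,435)]),o,.122,0,0)
fit(np.array([[92,72],[184,90],[182,135],[90,120]]),o,.036,0,0)
E
```

```text
[ 0.4643 -0.0735] yaw long -10.4 short -10.6 L 0.09969488807237502 W 0.060511230908285266
[0.5762 0.0961] yaw long -24.0 short -24.5 L 0.09847423960115352 W 0.06247961960334735
[0.556  0.2355] yaw long -18.2 short -16.8 L 0.10098378382635673 W 0.05988520823118761
tabs
[0.5761 0.0973] yaw long -20.8 short -33.0 L 0.03302829231331654 W 0.010264018767722873
[0.5558 0.2362] yaw long -16.9 short -8.6 L 0.03362407519145394 W 0.008515087602443957
[ 0.4647 -0.065 ] yaw long -9.6 short -12.2 L 0.11662028001052917 W 0.05836947426919594
```

```bash
python3 -m inch '[[-0.002,0.069,0,-0.58],[-0.002,0.069,0,-0.58],[-0.002,0.069,-0.05,-0.58],[-0.002,0.069,-0.1,-0.58],[-0.002,0.069,-0.13,-0.58],[-0.002,0.069,-0.13,-0.58],[-0.002,0.069,-0.13,-0.58]]'; python3 -c "
from h import *
snap('w2');snap('s2','scene')
import cv2
a=cv2.imread('pics/w2.png');b=cv2.imread('pics/s2.png')
c=np.zeros((600,800,3),'u1');c[:,:]=0
c[:300,:480]=cv2.resize(a,(480,300));c[300:,:800]=cv2.resize(b[100:220,280:440],(800,600))[:300]
cv2.imwrite('pics/c2.png',a)"
```

```text
t: 2.45
eef_pos: [0.5563, 0.2354, 0.1375]
ee_rot: [-0.0, 0.151, 0.989, 0.0]
ft_force: [0.6, 0.1, 0.5]
gripper_width: 0.092
grasp_force: 0.0
```

View pics/c2.png

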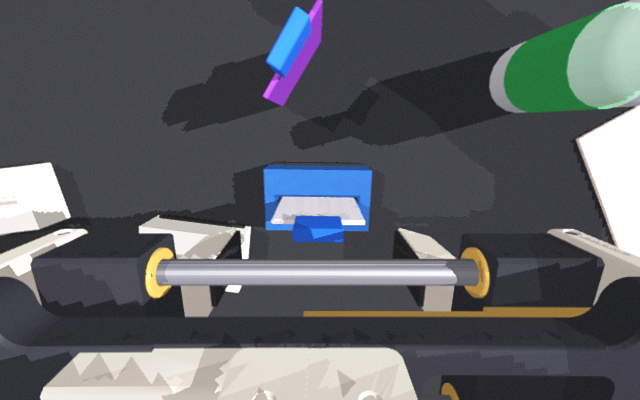

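The blue card sits square and centred between the fingers (tab at columns 293–343, tool axis about 317). Descend, then close.

```bash
python3 -m inch '[[0,0,-0.02,0],[0,0,-0.035,0],[0,0,-0.035,0],[0,0,-0.035,0]]' && python3 -m inch '[[0,0,0,0],[0,0,0,0],[0,0,0,0],[0,0,0,0],[0,0,0,0],[0,0,0,0],[0,0,0,0],[0,0,0,0]]' -1
```

```text
t: 2.95
eef_pos: [0.5572, 0.2351, 0.1035]
ee_rot: [0.001, 0.152, 0.988, 0.001]
ft_force: [0.2, -0.2, -0.3]
gripper_width: 0.0918
grasp_force: 0.0
t: 3.75
eef_pos: [0.5563, 0.2347, 0.1017]
ee_rot: [-0.0, 0.152, 0.988, 0.0]
ft_force: [-0.5, -0.3, -1.2]
gripper_width: 0.0336
grasp_force: 30.0
```

```bash
python3 -m inch '[[0,0,0.02,0],[0,0,0.06,0],[0,0,0.11,0],[0,0,0.16,0],[-0.092,-0.308,0.16,0.233],[-0.092,-0.308,0.16,0.233],[-0.092,-0.308,0.16,0.233],[-0.092,-0.308,0.16,0.233],[-0.092,-0.308,0.16,0.233],[-0.092,-0.308,0.16,0.233],[-0.092,-0.308,0.16,0.233],[-0.092,-0.308,0.16,0.233],[-0.092,-0.308,0.12,0.233],[-0.092,-0.308,0.08,0.233],[-0.092,-0.308,0.06,0.233],[-0.092,-0.308,0.06,0.233],[-0.092,-0.308,0.06,0.233]]'; python3 -c "
from h import *
snap('w3');snap('s3','scene')
a=cv2.imread('pics/w3.png');b=cv2.imread('pics/s3.png')
c=np.zeros((600,800,3),'u1')
c[:250,:400]=cv2.resize(a,(400,250));c[:250,400:]=cv2.resize(b,(400,250));c[250:,:]=cv2.resize(b[125:212,220:420],(800,350))
c[:250,:400]=cv2.resize(a[150:275,220:420],(400,250))
cv2.imwrite('pics/c3.png',c)"
```

```text
t: 5.45
eef_pos: [0.4647, -0.0728, 0.1621]
ee_rot: [-0.0, 0.091, 0.996, 0.0]
ft_force: [0.1, 0.4, -0.7]
gripper_width: 0.034
grasp_force: 30.0
```

View pics/c3.png

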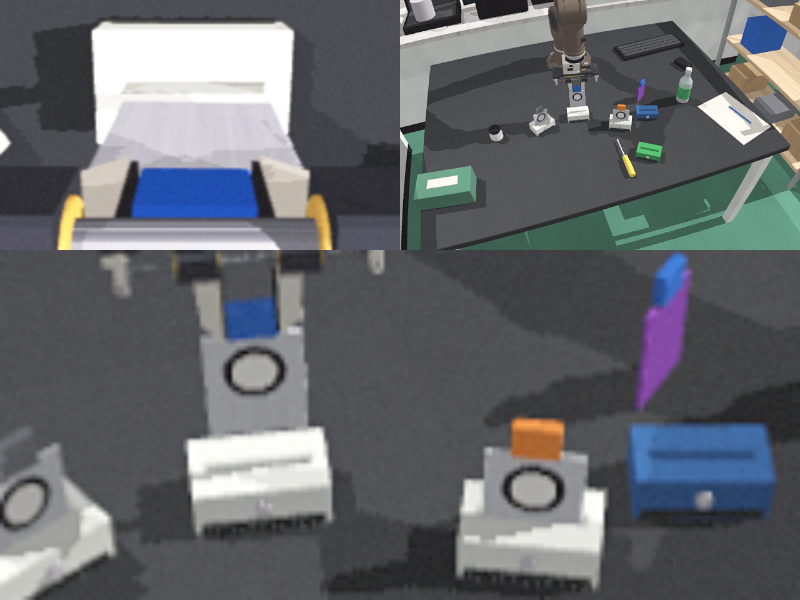

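The card hangs upright over the free slot and is square to it; the wrist crop shows block centre at 193 and tab centre at 196. Lower it, watching the force.

```bash
python3 -m inch '[[0,0,-0.015,0],[0,0,-0.025,0],[0,0,-0.03,0],[0,0,-0.035,0],[0,0,-0.038,0],[0,0,-0.038,0]]'; python3 -m inch '[[0,0,-0.004,0],[0,0,-0.008,0],[0,0,-0.012,0],[0,0,-0.016,0],[0,0,-0.02,0],[0,0,-0.02,0],[0,0,-0.02,0]]'
```

```text
t: 6.15
eef_pos: [0.4642, -0.0734, 0.1236]
ee_rot: [-0.0, 0.091, 0.996, -0.0]
ft_force: [-0.1, -0.4, -0.0]
gripper_width: 0.034
grasp_force: 30.0
t: 6.85
eef_pos: [0.4643, -0.0734, 0.1036]
ee_rot: [-0.0, 0.091, 0.996, -0.0]
ft_force: [0.2, -0.5, -0.2]
gripper_width: 0.0339
grasp_force: 30.0
```

```bash
python3 -m inch '[[0,0,-0.002,0],[0,0,-0.003,0],[0,0,-0.003,0]]'; python3 -m inch '[[0,0,0,0],[0,0,0,0],[0,0,0,0],[0,0,0,0],[0,0,0,0],[0,0,0,0]]' 1; python3 -m inch '[[0,0,0.02,0],[0,0,0.06,0],[0,0,0.1,0],[0,0,0.12,0],[0,0,0.12,0],[0,0,0.12,0]]';  python3 -c "
from h import *
snap('w4');snap('s4','scene')
a=cv2.imread('pics/w4.png');b=cv2.imread('pics/s4.png')
c=np.zeros((600,800,3),'u1')
c[:250,:400]=cv2.resize(a,(400,250));c[:250,400:]=cv2.resize(a[150:275,220:420],(400,250));c[250:,:]=cv2.resize(b[125:212,220:420],(800,350))
cv2.imwrite('pics/c4.png',c)"
```

```text
t: 7.15
eef_pos: [0.4652, -0.0734, 0.1014]
ee_rot: [0.001, 0.091, 0.996, 0.0]
ft_force: [-1.6, 1.2, 8.1]
gripper_width: 0.0337
grasp_force: 30.0
t: 7.75
eef_pos: [0.4643, -0.0734, 0.1007]
ee_rot: [-0.0, 0.091, 0.996, -0.0]
ft_force: [-0.5, 0.5, -0.1]
gripper_width: 0.077
grasp_force: 0.0
t: 8.35
eef_pos: [0.4643, -0.0732, 0.2206]
ee_rot: [0.0, 0.091, 0.996, 0.0]
ft_force: [-0.1, -0.1, -0.3]
gripper_width: 0.0916
grasp_force: 0.0
```

View pics/c4.png

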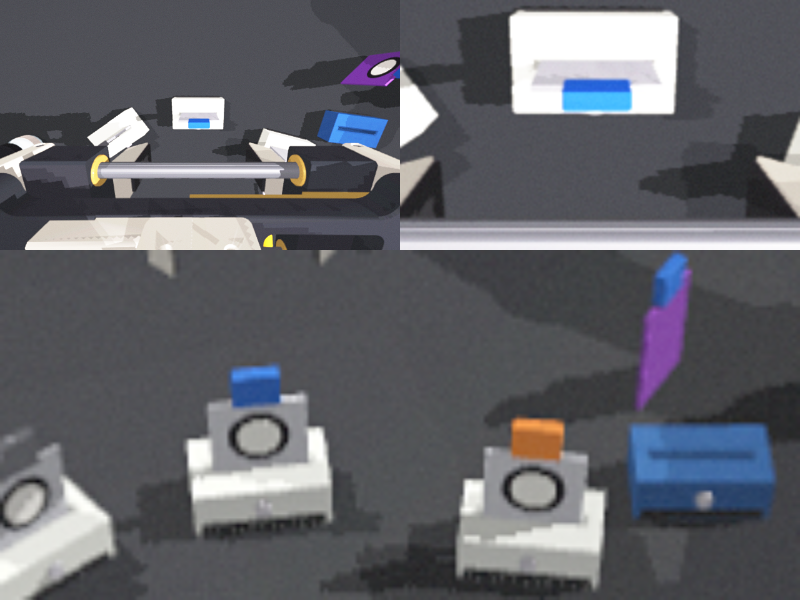

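Blue is home in the free stand. Now the orange card.

```bash
python3 -m inch '[[0.112,0.17,0,-0.457],[0.112,0.17,0,-0.457],[0.112,0.17,0,-0.457],[0.112,0.17,0,-0.457],[0.112,0.17,0,-0.457],[0.112,0.17,0,-0.457],[0.112,0.17,-0.04,-0.457],[0.112,0.17,-0.08,-0.457],[0.112,0.17,-0.1,-0.457],[0.112,0.17,-0.118,-0.457],[0.112,0.17,-0.118,-0.457],[0.112,0.17,-0.118,-0.457]]'; python3 -m inch '[[0,0,0,0],[0,0,0,0],[0,0,0,0],[0,0,0,0],[0,0,0,0],[0,0,0,0],[0,0,0,0],[0,0,0,0]]' -1
```

```text
t: 9.65
eef_pos: [0.5758, 0.095, 0.1029]
ee_rot: [-0.0, 0.21, 0.978, -0.0]
ft_force: [0.5, -0.2, 0.5]
gripper_width: 0.0918
grasp_force: 0.0
t: 10.45
eef_pos: [0.5763, 0.0966, 0.1027]
ee_rot: [-0.0, 0.209, 0.978, -0.0]
ft_force: [0.9, 1.5, -0.3]
gripper_width: 0.0336
grasp_force: 30.0
```

```bash
python3 -m inch '[[0,0,0.02,0],[0,0,0.04,0],[0,0,0.06,0],[0,0,0.06,0],[0,0,0.06,0],[0,0,0.06,0],[0.0456,-0.0205,0.06,0],[0.0456,-0.0205,0.06,0],[0.0456,-0.0205,0.06,0],[0.0456,-0.0205,0.035,0],[0.0456,-0.0205,0.012,0],[0.0456,-0.0205,0.012,0],[0.0456,-0.0205,0.012,0]]'; python3 -m inch '[[-0.01,0.0045,0,0],[-0.02,0.009,0,0],[-0.03,0.0135,-0.002,0],[-0.035,0.0158,-0.004,0],[-0.04,0.018,-0.005,0],[-0.04,0.018,-0.005,0]]'; python3 -c "
from h import *
snap('w5');snap('s5','scene')
a=cv2.imread('pics/w5.png');b=cv2.imread('pics/s5.png')
c=np.zeros((600,800,3),'u1')
c[:250,:400]=cv2.resize(a,(400,250));c[:250,400:]=cv2.resize(a[150:275,220:420],(400,250));c[250:,:]=cv2.resize(b[125:212,260:460],(800,350))
cv2.imwrite('pics/c5.png',c)"
```

```text
t: 11.75
eef_pos: [0.6212, 0.0765, 0.1146]
ee_rot: [-0.001, 0.209, 0.978, -0.0]
ft_force: [-0.4, -0.1, 0.9]
gripper_width: 0.0337
grasp_force: 30.0
t: 12.35
eef_pos: [0.5815, 0.0948, 0.1099]
ee_rot: [0.0, 0.209, 0.978, 0.0]
ft_force: [1.5, -0.6, 0.7]
gripper_width: 0.034
grasp_force: 30.0
```

View pics/c5.png

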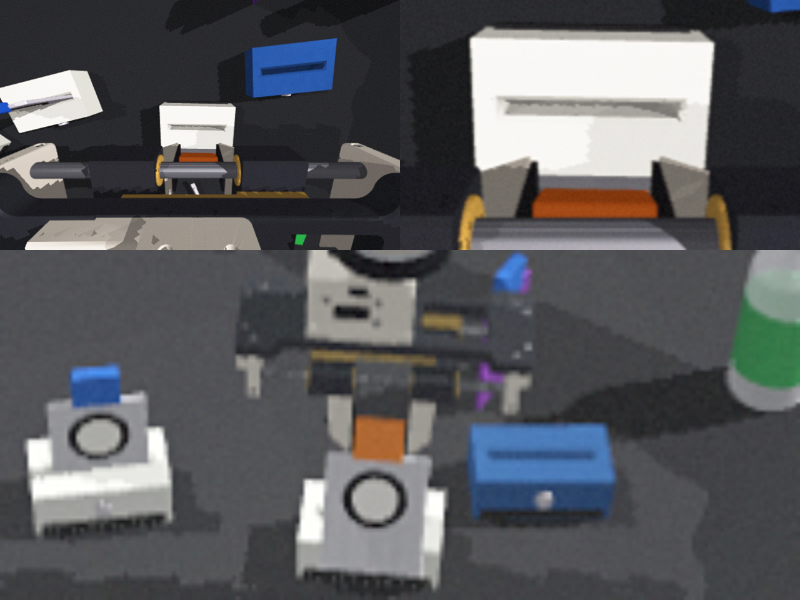

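The orange card hangs beyond its stand, leaning on the stand's far edge and starting to tip, with a light force of about 1.6 N. Continue the arc.

```bash
python3 -m inch '[[-0.006,0.003,-0.002,0],[-0.012,0.0055,-0.005,0],[-0.019,0.0087,-0.0085,0],[-0.023,0.0105,-0.0135,0],[-0.027,0.0125,-0.0185,0],[-0.031,0.014,-0.023,0],[-0.031,0.014,-0.023,0],[-0.031,0.014,-0.023,0]]'; python3 -m inch '[[0.005,-0.002,0.03,0],[0.005,-0.002,0.07,0],[0.005,-0.002,0.12,0],[0.005,-0.002,0.17,0],[0.005,-0.002,0.21,0],[0.005,-0.002,0.21,0],[0.005,-0.002,0.21,0],[0.005,-0.002,0.21,0]]';  python3 -c "
from h import *
snap('w6');snap('s6','scene')
a=cv2.imread('pics/w6.png');b=cv2.imread('pics/s6.png')
c=np.zeros((600,800,3),'u1')
c[:250,:400]=cv2.resize(a,(400,250));c[:250,400:]=cv2.resize(a[150:275,220:420],(400,250));c[250:,:]=cv2.resize(b[105:192,260:460],(800,350))
cv2.imwrite('pics/c6.png',c)"
```

```text
t: 13.25
eef_pos: [0.5505, 0.1083, 0.0865]
ee_rot: [-0.0, 0.209, 0.978, -0.0]
ft_force: [0.2, 0.6, 1.4]
gripper_width: 0.0337
grasp_force: 30.0
t: 14.05
eef_pos: [0.5548, 0.106, 0.2952]
ee_rot: [-0.001, 0.209, 0.978, -0.001]
ft_force: [0.1, -0.2, -0.9]
gripper_width: 0.0334
grasp_force: 30.0
```

View pics/c6.png

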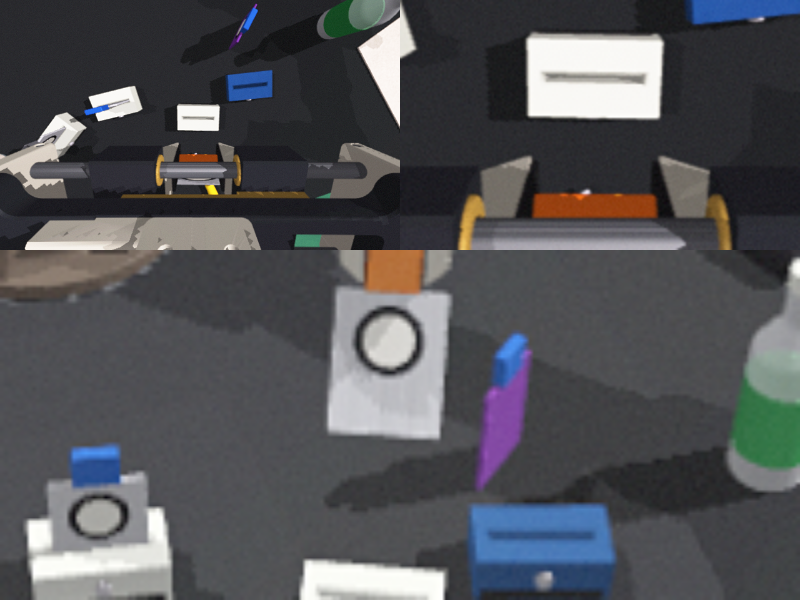

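```bash
python3 - <<'E'
from h import *
from scipy.optimize import least_squares
K,k,T=cal("scene"); o,_=load("w6"); W=np.linalg.inv(T)
c=np.array([(334,287),(451,291),(440,438),(328,432)],float); px=np.c_[(c[:,0]+.5)/4-.5+260,(c[:,1]-249.5)*87/350-.5+105]
# window face seen from ahead: image left = -y
M=np.array([[.002,-.035,.09],[.002,.035,.09],[.002,.035,0],[.002,-.035,0]])
def f(v):
    Rm=(R.from_euler('z',-24.2,degrees=True)*R.from_euler('y',-v[0])).as_matrix()
    P=(M-[0,0,.106])@Rm.T+o["eef_pos"]+[0,0,.01]+v[1:]
    p,_=cv2.projectPoints(P@W[:3,:3].T+W[:3,3],np.zeros(3),np.zeros(3),K,np.array([k,0,0,0.])); return np.r_[(p[:,0]-px).ravel(),v[1:]*300]
s=least_squares(f,[.7,0,0,0]);print(np.degrees(s.x[0]),s.x[1:],s.fun)
z=o["eef_pos"][2]+.01+s.x[3];print("low edge z",z-.106*np.cos(s.x[0]))
E
```

```text
39.3246472854058 [ 0.002  -0.0014 -0.0027] [ 0.8477 -0.4637 -0.3893  0.3453 -0.2325 -0.1412 -0.0829 -0.546   0.6112
 -0.4057 -0.8003]
low edge z 0.22052731248655327
```

Measured slant is about 39°, which is inside tolerance but low. I'll press it a little further for margin.

```bash
python3 -m inch '[[0,0,-0.05,0],[0,0,-0.1,0],[0,0,-0.15,0],[0,0,-0.18,0],[0,0,-0.195,0],[-0.003,0.0013,-0.205,0],[-0.006,0.0026,-0.21,0],[-0.01,0.0043,-0.213,0],[-0.012,0.0053,-0.215,0],[-0.012,0.0053,-0.215,0],[-0.012,0.0053,-0.215,0]]'; python3 -m inch '[[0.004,-0.002,0.03,0],[0.004,-0.002,0.07,0],[0.004,-0.002,0.12,0],[0.004,-0.002,0.17,0],[0.004,-0.002,0.21,0],[0.004,-0.002,0.21,0],[0.004,-0.002,0.21,0],[0.004,-0.002,0.21,0],[0.004,-0.002,0.21,0],[0.004,-0.002,0.21,0]]';  python3 -c "
from h import *
snap('w7');snap('s7','scene')
b=cv2.imread('pics/s7.png')
cv2.imwrite('pics/c7.png',cv2.resize(b[105:192,260:460],(800,350)))"
```

```text
t: 15.25
eef_pos: [0.5445, 0.1116, 0.0825]
ee_rot: [0.001, 0.209, 0.978, 0.0]
ft_force: [1.9, -1.2, 1.6]
gripper_width: 0.0334
grasp_force: 30.0
t: 16.25
eef_pos: [0.5473, 0.1094, 0.2905]
ee_rot: [-0.001, 0.209, 0.978, -0.001]
ft_force: [0.6, -0.5, -0.8]
gripper_width: 0.0335
grasp_force: 30.0
```

View pics/c7.png

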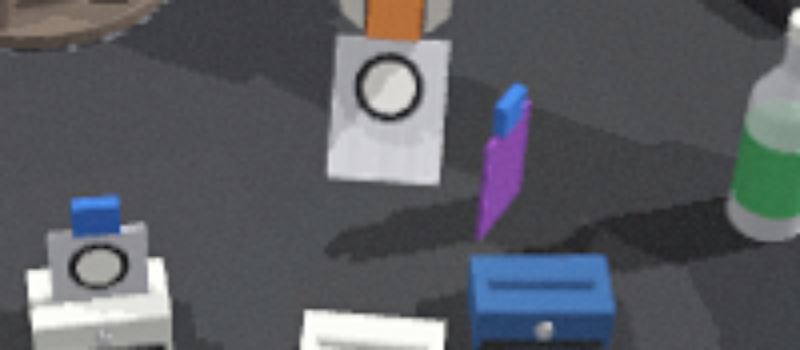

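```bash
python3 - <<'E'
from h import *
from scipy.optimize import least_squares
K,k,T=cal("scene"); o,_=load("w7"); W=np.linalg.inv(T)
c=np.array([(335,36),(451,40),(440,184),(328,179)],float); px=np.c_[(c[:,0]+.5)/4-.5+260,(c[:,1]+.5)*87/350-.5+105]
M=np.array([[.002,-.035,.09],[.002,.035,.09],[.002,.035,0],[.002,-.035,0]])
def f(v):
    Rm=(R.from_euler('z',-24.2,degrees=True)*R.from_euler('y',-v[0])).as_matrix()
    P=(M-[0,0,.106])@Rm.T+o["eef_pos"]+[0,0,.01]+v[1:]
    p,_=cv2.projectPoints(P@W[:3,:3].T+W[:3,3],np.zeros(3),np.zeros(3),K,np.array([k,0,0,0.])); return np.r_[(p[:,0]-px).ravel(),v[1:]*300]
s=least_squares(f,[.7,0,0,0]);print(np.degrees(s.x[0]),s.x[1:])
s=status.observe();print(s["qvel"],s["grasp_force"],s["eef_pos"],s["t"])
E
```

```text
38.883905348042994 [ 0.002  -0.0013 -0.0027]
[ 0.0029 -0.0041  0.0006 -0.0051  0.0003 -0.0001 -0.0027] 29.998392462730408 [0.5476 0.1094 0.291 ] 16.35
```

The scene camera looks almost square onto the card, so its image hardly responds to slant. I'll check the lower edge numerically in the top view instead.

```bash
python3 - <<'E'
from h import *
K,k,T=cal("top"); W=np.linalg.inv(T); s,im=snap("t7","top"); old=cv2.imread("pics/top0.png")[:,:,::-1]
g=im.astype(np.float32).mean(2)
def proj(P):
    p,_=cv2.projectPoints(np.atleast_2d(P)@W[:3,:3].T+W[:3,3],np.zeros(3),np.zeros(3),K,np.array([k,0,0,0.])); return p[:,0]
piv=s["eef_pos"]+[0.001,-.001,.009]
th=np.arange(25,66,2.5)
for y in(-.028,-.015,0,.015,.028):
    pts=[]
    for t in np.radians(th):
        Rm=(R.from_euler('z',-24.2,degrees=True)*R.from_euler('y',-t)).as_matrix()
        pts.append(Rm@[0.,y,-.106]+piv)
    p=proj(pts).astype(np.float32)
    v=cv2.remap(g,p[:,:1],p[:,1:],1).ravel(); print(y,v.astype(int),p[0],p[-1])
print(th)
E
```

```text
-0.028 [ 84  91  84 137 151 173 184 211 215 218 181  95  88  86  85  97 103] [300.7911 205.8524] [307.4292 187.8006]
-0.015 [168 198 206 208 209 208 208 207 210 213 159  92  90  90  92  91  91] [297.0598 204.1011] [303.5934 186.017 ]
0 [132 138 144 135 111 120 115 134 155 197 158  92  93  91  91  90  91] [292.7617 202.0837] [299.175  183.9625]
0.015 [107 142 151 152 154 154 153 151 146 131 111 106 103  96  88  85  73] [288.4712 200.07  ] [294.7647 181.9118]
0.028 [110 110 120 156 158 154 147 146 146 144 143 144 143 143 142 145 145] [284.7591 198.3276] [290.949  180.1376]
[25.  27.5 30.  32.5 35.  37.5 40.  42.5 45.  47.5 50.  52.5 55.  57.5
 60.  62.5 65. ]
```

```bash
python3 -m inch '[[0,0,0,0],[0,0,0,0],[0,0,0,0],[0,0,0,0],[0,0,0,0]]'; python3 -c "
from cell import ctrl
print(ctrl.close_job())"
```

```text
t: 16.9
eef_pos: [0.5479, 0.1095, 0.2918]
ee_rot: [0.0, 0.209, 0.978, 0.0]
ft_force: [-0.6, -0.2, -0.5]
gripper_width: 0.0336
grasp_force: 30.0
the job is handed in; nothing more can be done
None
```

The job is handed in at 16.9 s, and no verdict came back: the blue card is home in the free white stand and let go, and the orange card is held slanted window face up, at about 49° by the top camera (39° by the less sensitive scene camera), with its lower edge about 22 cm above the bench.

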